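# Unload the vial block with its push-up lifter

### The job

Unload the vial block: lift the lid off by its black knob and set it down flat on the worktop clear of the block, then pull the red grip of the lifter up past its latch and lower it until it rests on the pawl by itself, so that the pins poke the vials up out of their wells. Put all the vials that are there into the white tray (standing or lying); then press the yellow paddle so that the lifter drops fully down, and put the lid back squarely on the block. Leave the bottle, the jar and the tape roll where they are.

Things in the scene. Friction and masses are not known exactly. Their poses are not given: they have to be found in the camera images.
- block: Fixed aluminium vial block. Origin on the worktop under its centre, z up, y along the row of wells. Deck 50 (x) x 190 (y) mm, top at z = 139 mm; 19 mm wells at y = -60, -20, 20, 60 mm, 54 mm deep, each with a 10 mm access hole in its floor. Red lifter grip at y = -128, latch fork (112 mm tall) at y = -165, yellow paddle at y = -228 mm. Base plate 90 mm wide, 6 mm thick, y = -205 to 105 mm.
- lid: Loose blue lid, 64 (x) x 204 (y) mm, 0.11 to 0.22 kg, axes as the block's when on. Origin: centre of the underside of its 4 mm plate, which lies on the deck (139 mm up) when on. A skirt reaches 8 mm below the origin and surrounds the deck with 4 mm play, so on the worktop the origin is 8 mm up. Black bar knob 22 (x) x 36 (y) mm at the centre, 12 to 38 mm above the origin.
- lifter (a joint): Height of the lifter (m): 0 fully down, 0.058 at its top stop. A bar with a 7 mm pin under each well; from 0.011 on the pins lift the vials. Going up, its tooth pushes the gravity pawl aside and has passed it at about 0.051; lowered from above that it rests on the pawl at about 0.046. Weighs 0.4 kg, damped (25 N per m/s), sinks slowly when freed.
- pawl (a joint): Angle of the gravity pawl (rad): 0 at its stop, leaning under the tooth; grows to at most 0.6 as the tooth passes or as the paddle is pressed, and falls back by itself. With the lifter resting on it, about 0.2 frees the tooth; 3 to 5 N on the paddle is enough.
- lifter_grip (a point): Centre of the red grip on top of the lifter's 10 mm mast: a block 20 (block x) x 26 (block y) x 26 mm high. Moves up with the lifter; 148 mm above the worktop when down.
- paddle (a point): Centre of the top of the yellow paddle of the pawl, 36 (block x) x 34 (block y) mm. 112 mm above the worktop. Pressing it 12 to 18 mm down frees a resting lifter; its end stop comes at 26 to 36 mm.
- vial_1: Screw vial with a white cap, 17 mm diameter, 52 mm tall, about 20 g; origin at the centre of its bottom, z along its axis to the cap. At the start it stands in a well, top 2 to 4 mm below the deck; with the lifter resting on the pawl its bottom is about 120 mm above the worktop. None if absent (three or four vials are there).
- vial_2: Screw vial with a blue cap, 17 mm diameter, 52 mm tall, about 20 g; origin at the centre of its bottom, z along its axis to the cap. At the start it stands in a well, top 2 to 4 mm below the deck; with the lifter resting on the pawl its bottom is about 120 mm above the worktop. None if absent (three or four vials are there).
- vial_3: Screw vial with a blue cap, 17 mm diameter, 50 mm tall, about 20 g; origin at the centre of its bottom, z along its axis to the cap. At the start it stands in a well, top 2 to 4 mm below the deck; with the lifter resting on the pawl its bottom is about 120 mm above the worktop. None if absent (three or four vials are there).
- vial_4: Screw vial with a white cap, 17 mm diameter, 52 mm tall, about 20 g; origin at the centre of its bottom, z along its axis to the cap. At the start it stands in a well, top 2 to 4 mm below the deck; with the lifter resting on the pawl its bottom is about 120 mm above the worktop. None if absent (three or four vials are there).
- tray: Loose white open tray, 110 (x) x 170 (y) x 32 mm high, walls and floor 4 mm thick, 0.6 kg; origin at the centre of its underside.
- bottle: Bystander: capped glass bottle with cream contents, 74 mm diameter, 136 mm tall; origin under its centre.
- jar: Bystander: clear glass jar, 60 mm diameter, 137 mm tall; origin under its centre.
- tape: Bystander: roll of tan tape lying flat, 100 mm diameter, 25 mm high; origin under its centre.
Mind the look-alikes: they are no part of the job. There is more than one size of the lid; the job needs the largest.

How it is judged:
By the outcome, as a careful person would: the job done as asked, in the order asked, and still so for the second after the job is handed in, with the robot touching nothing.
Of vial_1, vial_2, vial_3, vial_4 only 3 to 4 are there at a start; the rules pass over those that are not, and their reading is None.
At some moment in a run one of tray may be knocked a few centimetres aside while the robot is not near it.
It also fails if it takes over 195 s, if anything falls off the work surface, if the arm or the gripper's body presses on something with over 40 N, if the wrist force passes 120 N, or if a joint passes its speed limit or range.

### The arm

A 6-joint arm with a two-finger parallel gripper is mounted at the origin on a cart in front of the work surface, level with it; the furniture and walls round the work are solid. World frame = base frame: x ahead of the robot, y to its left, z up, the work surface at z = 0. Lengths are in mm, angles in rad, forces in N, time in s.
With the tool pointing down it reaches from about 300 to 775 mm from the base axis. Payload 14.6 kg.
Tool frame: the origin (TCP) lies between the finger pads; the fingertips stand 11 mm ahead of it and the grasp point (between the pads) lies 8 mm behind it; z points along the fingers, y is the line along which they close (so a half turn about z gives the same grasp; the last joint's range is limited). The gripper opens to 94 mm and grips with 3 to 60 N. Pads are 16 mm wide; open, the fingers measure 119 mm over their backs; the gripper's body (75 mm by 177 mm) begins 78 mm behind the grasp point.
Start: joints at [1.118, 0.3, 1.521, -0, 1.321, -0.067], TCP at [206.962, 509.565, 216.446] pointing down, gripper open.
Joint ranges: [-3.03, 3.03], [-0.79, 2.21], [0.23, 2.52], [-1.04, 4.18], [0, 3.07], [-2.55, 2.55]. Speed limits (rad/s): [2.22, 2.22, 2.57, 3.14, 3.14, 3.14].

### API

Orientations are given as [roll, pitch, yaw] about the fixed x, y, z axes, in that order (R = Rz(yaw) Ry(pitch) Rx(roll)).
In Python, from cell import manip gives the robot as it stands. The module is installed in compiled form; this text tells all that it offers.
- The arm moves only by the tool arm_command, never from a script. Its argument "rows" is one flat list of numbers, 5 for each row, row after row: the shift along the world's x, y, z in mm, then the turn about the world's z in degrees, then the finger opening in mm, from 0 to 94. In form: [dx, dy, dz, twist, jaw, dx, dy, dz, twist, jaw, ...]. A call has 1 to 5 rows; each row shifts and turns the commanded pose from where the row before left it; what a row does not reach is not made up. A row lasts 1/8 s, in which the tool goes at most 62.5 mm and 10.7 degrees, less where a joint would pass 70% of its speed; a pose out of reach is approached as far as the arm can. A call is refused whole if a number of a shift passes 62.5 or a number of a turn 10.7, either way. A call with a gripper value outside its range is refused whole. The fingers move at their own pace and stop on an object; "newtons" is the grip in N (left out, the last holds). Time passes only in rows, so rows that do not move let the fingers close. It gives the time, the measured TCP pose, the force and the opening at its end, in the units of the state.
- manip.read_state(): the state, without advancing time (a new reading comes with each control period).
- manip.camera(name): name is "scene" or "top" or "wrist"; returns a dict with "image" (420x560x3 uint8, blue, green, red), "z_map" (420x560 float32, mm along the optical axis (not along the pixel's ray), 0 where there is no reading), "fx", "fy", "cx", "cy" (pixels), "D" ([k1, k2, p1, p2, k3] as OpenCV has them; the pictures are not rectified), "pose" (4x4, takes a point from camera to world coordinates). Camera axes: x right, y down, z forward; pixel columns grow to the right and rows downward; lengths in mm; the calibration is good to about 2 mm. A picture is of the moment at which its call begins.
- manip.sign_off(): hands the job in, once; it reports no verdict.
The state is a dict: "clock": time; "joints": joint angles; "qd": joint speeds; "effort": joint torques, N m; "eef_pos": TCP position; "eef_rot": TCP orientation; "wrist_force": force on the tool from outside, world axes, zero at the start; "moment": the same for the moment, N m; "finger_gap": finger opening in mm.
Only numpy, scipy, OpenCV 4.12 (cv2) and the standard library are available. Lean on these libraries where they do the work, as an engineer would, in place of code of your own. Each camera call takes 0.05 s, during which the arm holds its last target. There are 200 camera calls.

## Working session

There is one attempt and no reset: what is moved stays moved. The work goes in short steps, Python scripts to look and compute and a tool call to move; the robot and the scene stay as the last step left them, time stands still between calls to the robot, and variables do not carry over. Pictures are saved under pics/ and viewed, on a budget of 14 in all, crops included, one or two more only if the job needs it, and the job is handed in when it is done.

Besides the shell and the picture viewer there is one more tool, called after "Request:" in YAML: its name, and indented under it one key for each argument. arm_command: Moves the arm, as the interface text tells. Its arguments: {"type":"object","properties":{"rows":{"type":"array","items":{"type":"number"}},"newtons":{"type":"number"}},"required":["rows"]}

```bash
mkdir -p pics; cat > h.py <<'E'
import numpy as np, cv2
from cell import manip
def snap(n,f=None):
    c=manip.camera(n)
    if f: cv2.imwrite('pics/'+f,c['image'])
    return c
def K(c): return np.array([[c['fx'],0,c['cx']],[0,c['fy'],c['cy']],[0,0,1]])
def ray(c,u,v):
    p=cv2.undistortPoints(np.array([[[u,v]]],float),K(c),np.array(c['D'],float))[0,0]
    P=np.array(c['pose']); return P[:3,3],P[:3,:3]@np.array([p[0],p[1],1])
def onz(c,u,v,z):
    o,d=ray(c,u,v); return o+d*(z-o[2])/d[2]
def cloud(c):
    h,w=c['z_map'].shape; v,u=np.mgrid[0:h,0:w]
    p=cv2.undistortPoints(np.stack([u,v],-1).reshape(-1,1,2).astype(float),K(c),np.array(c['D'],float)).reshape(h,w,2)
    z=c['z_map'][...,None]; q=np.concatenate([p*z,z],-1); P=np.array(c['pose'])
    X=q@P[:3,:3].T+P[:3,3]; X[c['z_map']==0]=np.nan; return X
def st():
    s=manip.read_state(); print({k:np.round(s[k],3).tolist() for k in('clock','joints','eef_pos','eef_rot','wrist_force','finger_gap')})
E
python3 - <<'E'
from h import *
st()
a=snap('top','top1.png'); b=snap('scene','scene1.png')
print(a['pose'],b['pose'],a['fx'],a['D'])
np.save('t.npy',cloud(a))
E
```

```text
{'clock': 0.0, 'joints': [1.118, 0.3, 1.522, -0.0, 1.321, -0.067], 'eef_pos': [206.865, 509.345, 215.905], 'eef_rot': [-3.14, -0.0, 2.756], 'wrist_force': [-0.053, 0.789, 0.011], 'finger_gap': 93.833}
[[-3.37265082e-03 -9.90133054e-01  1.40089832e-01  4.68114008e+02]
 [-9.99359793e-01 -1.65247991e-03 -3.57389723e-02  8.11903031e+01]
 [ 3.56178334e-02 -1.40120680e-01 -9.89493590e-01  9.71415958e+02]
 [ 0.00000000e+00  0.00000000e+00  0.00000000e+00  1.00000000e+00]] [[ 6.74260451e-01 -4.73042236e-01  5.67101302e-01 -3.36537417e+00]
 [-7.38438470e-01 -4.22479710e-01  5.25565905e-01 -4.68323551e+02]
 [-9.02607676e-03 -7.73137722e-01 -6.34173945e-01  7.63251032e+02]
 [ 0.00000000e+00  0.00000000e+00  0.00000000e+00  1.00000000e+00]] 412.99822845415105 [-0.07984385  0.          0.          0.          0.        ]
```

View pics/top1.png

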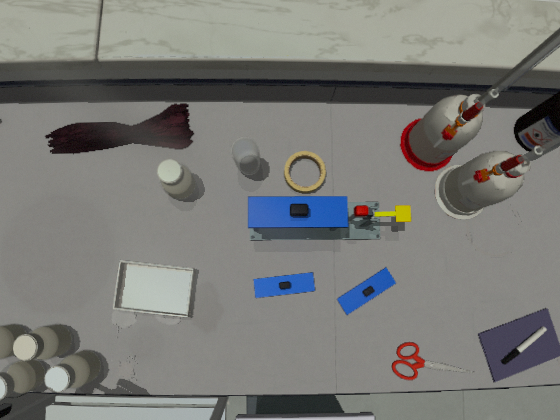

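View pics/scene1.png

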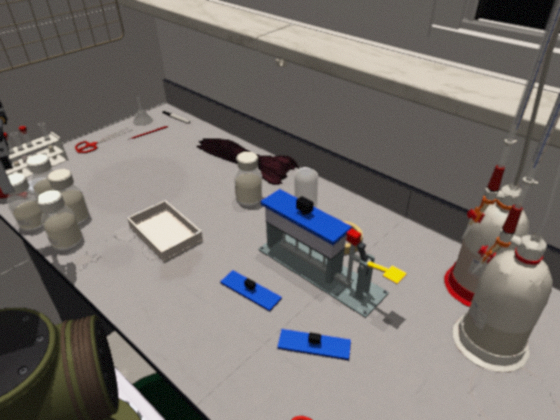

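Top view: the largest blue lid is on the block at (298,211). The smaller look-alikes lie at (284,285) and (367,291). Red grip is at (362,211), yellow paddle (403,213), tray (155,289), bottle (175,178), jar (247,157) and tape (305,172). Red scissors and red-ringed flasks are also red objects, but not the grip.

```bash
cat > m.py <<'E'
from h import *
def masks(im):
    h=cv2.cvtColor(im,cv2.COLOR_BGR2HSV); H,S,V=cv2.split(h)
    return dict(blue=(H>105)&(H<130)&(S>150)&(V>60),red=((H<6)|(H>174))&(S>150)&(V>80),yel=(H>22)&(H<35)&(S>150)&(V>100),dark=(V<45))
def rect(X,m):
    p=X[m]; p=p[~np.isnan(p).any(1)]
    r=cv2.minAreaRect(p[:,:2].astype(np.float32)); return np.round(r[0],1),np.round(r[1],1),round(r[2],1),np.round(np.median(p[:,2]),1),len(p)
E
python3 - <<'E'
from m import *
c=snap('top'); X=cloud(c); M=masks(c['image']); Z=np.nan_to_num(X[...,2])
def box(u0,u1,v0,v1):
    b=np.zeros(Z.shape,bool); b[v0:v1,u0:u1]=1; return b
print('lid',rect(X,M['blue']&box(240,352,190,232)&(Z>130)))
print('knob',rect(X,box(280,320,195,225)&(Z>170)))
print('lidB',rect(X,M['blue']&box(240,330,260,310)),'lidC',rect(X,M['blue']&box(330,400,260,320)))
print('grip',rect(X,M['red']&box(350,375,200,225)&(Z>140)))
print('yel',rect(X,M['yel']&box(394,415,200,225)))
print('tray',rect(X,box(100,210,250,330)&(Z>24)))
print('base',rect(X,box(240,390,225,245)&(Z>3)&(Z<12)))
for n,b in dict(bottle=box(150,200,150,205),jar=box(225,265,130,185),tape=box(280,330,145,195)).items(): print(n,rect(X,b&(Z>(100 if n!='tape' else 18))))
d=c
b=cv2.resize(c['image'][180:330,230:430],(800,600),interpolation=cv2.INTER_CUBIC); cv2.imwrite('pics/c1.png',b)
E
```

```text
lid (array([598.4,  22.8]), array([ 64.8, 203.6]), 0.4, np.float64(143.6), 2857)
knob (array([597.6,  23.3]), array([35.5, 20.3]), 89.6, np.float64(177.3), 202)
lidB (array([448.1,  47.7]), array([ 42.5, 137.2]), 6.4, np.float64(9.1), 1031) lidC (array([ 432.5, -144.8]), array([ 44.7, 138.3]), 31.3, np.float64(8.9), 1014)
grip (array([ 598.5, -103.9]), array([23.3, 17.2]), 89.2, np.float64(161.3), 107)
yel (array([ 600. , -202.3]), array([35.3, 36.1]), 0.6, np.float64(113.1), 265)
tray (array([440.7, 342.8]), array([172. , 111.8]), 84.2, np.float64(32.1), 533)
base (array([564.5, -26.8]), array([ 45.7, 354.4]), 0.1, np.float64(6.7), 1629)
bottle (array([684.4, 289.3]), array([49.5, 50.9]), 35.2, np.float64(135.6), 553)
jar (array([732. , 133.6]), array([59.4, 57.3]), 89.2, np.float64(132.3), 667)
tape (array([714.3,  -2.7]), array([95.1, 97.7]), 89.9, np.float64(24.7), 575)
```

View pics/c1.png

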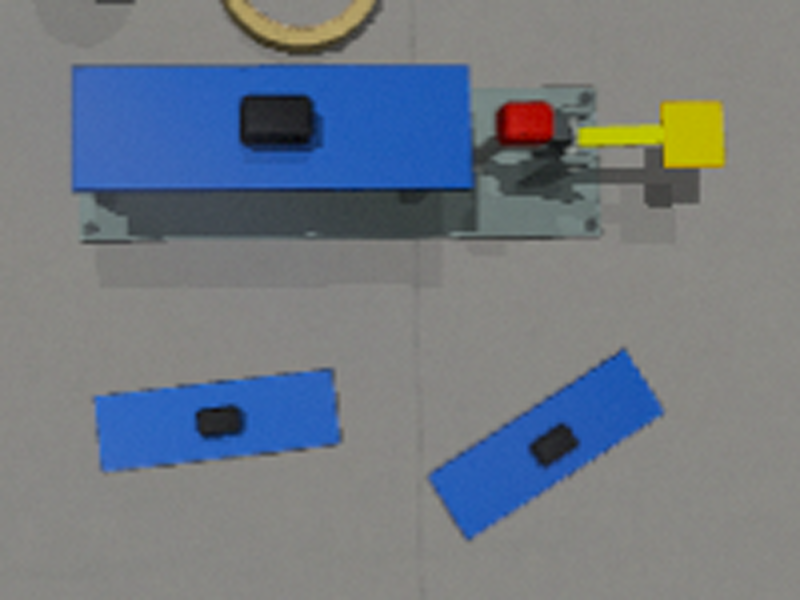

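Crop confirms: the big blue lid with its black knob at crop (278,120), the grip at (526,122), the paddle at (693,134) and two smaller lids below. The choice is the one on the block, at about (598,23) with yaw ≈ 0.4°. Moving above it.

Request:
arm_command:
  rows: [26, -32.4, 2, -4.5, 94, 26, -32.4, 2, -4.5, 94, 26, -32.4, 2, -4.5, 94, 26, -32.4, 2, -4.5, 94, 26, -32.4, 2, -4.5, 94]

```text
clock: 0.78
eef_pos: [337.6, 346.4, 226.4]
eef_rot: [-3.141, -0.0, 2.361]
wrist_force: [0.2, 0.7, -0.3]
finger_gap: 93.6
```

Request:
arm_command:
  rows: [26, -32.4, 2, -4.5, 94, 26, -32.4, 2, -4.5, 94, 26, -32.4, 2, -4.5, 94, 26, -32.4, 2, -4.5, 94, 26, -32.4, 2, -4.5, 94]

```text
clock: 1.4
eef_pos: [467.6, 184.4, 236.4]
eef_rot: [-3.141, -0.0, 1.968]
wrist_force: [0.6, 0.4, 0.0]
finger_gap: 94.0
```

Request:
arm_command:
  rows: [26, -32.4, 2, -4.5, 70, 26, -32.4, 2, -4.5, 70, 26, -32.4, 2, -4.5, 70, 26, -32.4, 2, -4.5, 70, 26, -32.4, 2, -4.5, 70]

```text
clock: 2.02
eef_pos: [597.6, 22.4, 246.3]
eef_rot: [-3.141, -0.0, 1.575]
wrist_force: [-0.6, 0.8, 0.7]
finger_gap: 70.2
```

```bash
python3 - <<'E'
from m import *
st(); c=snap('wrist','w1.png'); X=cloud(c); M=masks(c['image']); Z=np.nan_to_num(X[...,2])
print(np.round(np.array(c['pose']),2).tolist())
print('knob',rect(X,M['dark']&(Z>170)&(Z<185)),'lid',rect(X,M['blue']&(Z>135)&(Z<150)),'grip',rect(X,M['red']&(Z>155)))
c=snap('top'); X=cloud(c); Z=np.nan_to_num(X[...,2])
for u,v in [(300,388),(250,388)]: print(onz(c,u,v,0))
b=np.zeros(Z.shape,bool); b[90:220,400:525]=1
print('flasks', [ (h,np.nanmin(X[...,0][b&(Z>h)]),np.nanmax(X[...,1][b&(Z>h)])) for h in (100,150,200,250)])
E
```

```text
{'clock': 2.025, 'joints': [-0.024, 0.389, 1.333, 0.0, 1.42, -0.028], 'eef_pos': [597.628, 22.396, 246.274], 'eef_rot': [-3.141, -0.0, 1.575], 'wrist_force': [-0.575, 0.841, 0.694], 'finger_gap': 70.237}
[[1.0, 0.0, 0.0, 596.83], [0.0, -0.97, -0.24, 91.41], [0.0, 0.24, -0.97, 414.43], [0.0, 0.0, 0.0, 1.0]]
knob (array([598.2,  11.6]), array([ 8. , 20.1]), 79.8, np.float64(176.4), 74) lid (array([598.5,  28. ]), array([ 62.9, 194.9]), 0.3, np.float64(142.8), 18855) grip (array([ 599.4, -104.1]), array([21.5, 17.8]), 89.9, np.float64(160.6), 458)
[213.26877432  11.38681733   0.        ]
[214.54149014 125.12330784   0.        ]
flasks [(100, np.float64(586.5255544631801), np.float64(-196.73217697861827)), (150, np.float64(617.0948146490115), np.float64(-254.98700191369335)), (200, np.float64(628.9876686011465), np.float64(-259.0545985566199)), (250, np.float64(653.0310877391498), np.float64(-271.2654726609169))]
```

View pics/w1.png

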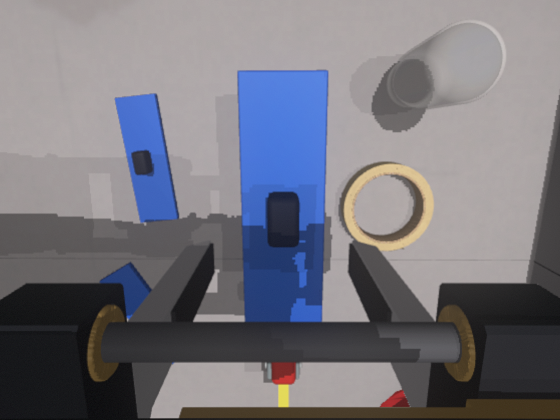

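Wrist view: knob centred at (283,218), with the fingers symmetric on either side of it. Grasping.

Request:
arm_command:
  rows: [0.5, 0.6, -30, 0, 60, 0, 0, -30, 0, 60, 0, 0, -16, 0, 60, 0, 0, -10, 0, 60, 0, 0, 0, 0, 60]
  newtons: 30

```text
clock: 2.75
eef_pos: [597.5, 24.3, 160.5]
eef_rot: [-3.141, -0.0, 1.578]
wrist_force: [-0.3, 0.6, -0.1]
finger_gap: 60.5
```

Request:
arm_command:
  rows: [0, 0, 0, 0, 10, 0, 0, 0, 0, 10, 0, 0, 0, 0, 10, 0, 0, 0, 0, 10, 0, 0, 6, 0, 10]

```text
clock: 3.38
eef_pos: [597.2, 24.1, 166.2]
eef_rot: [-3.14, -0.0, 1.578]
wrist_force: [-0.7, -0.5, -1.5]
finger_gap: 21.8
```

Request:
arm_command:
  rows: [0, 0, 10, 0, 10, 0, 0, 20, 0, 10, 0, 0, 25, 0, 10, 0, 0, 25, 0, 10, 0, 0, 0, 0, 10]

```text
clock: 4.0
eef_pos: [598.0, 24.2, 248.6]
eef_rot: [3.138, 0.0, 1.578]
wrist_force: [-0.2, -0.0, -3.4]
finger_gap: 21.5
```

Request:
arm_command:
  rows: [-20, 3, 0, 0, 10, -45, 6, 0, 0, 10, -45, 6, 0, 0, 10, -45, 6, 0, 0, 10, -45, 6, 0, 0, 10]

```text
clock: 4.62
eef_pos: [395.6, 51.3, 245.4]
eef_rot: [-3.14, 0.0, 1.578]
wrist_force: [-0.6, -0.1, -1.3]
finger_gap: 21.7
```

Request:
arm_command:
  rows: [-38, 6, -10, 0, 10, -15, 3, -40, 0, 10, 0, 0, -50, 0, 10, 0, 0, -50, 0, 10, 0, 0, -40, 0, 10]

```text
clock: 5.25
eef_pos: [343.3, 60.1, 54.3]
eef_rot: [-3.14, 0.0, 1.578]
wrist_force: [1.0, 0.4, -2.5]
finger_gap: 21.8
```

Request:
arm_command:
  rows: [0, 0, -14, 0, 10, 0, 0, -7, 0, 10, 0, 0, -4, 0, 10, 0, 0, -2, 0, 10, 0, 0, 0, 0, 10]

```text
clock: 5.88
eef_pos: [344.7, 60.2, 29.8]
eef_rot: [3.141, -0.0, 1.578]
wrist_force: [-0.6, 0.5, -1.8]
finger_gap: 21.9
```

Request:
arm_command:
  rows: [0, 0, -0.7, 0, 10, 0, 0, -0.6, 0, 10, 0, 0, 0, 0, 10]

```text
clock: 6.25
eef_pos: [344.8, 60.2, 29.7]
eef_rot: [3.141, 0.0, 1.578]
wrist_force: [-13.8, -1.0, 36.5]
finger_gap: 22.1
```

Request:
arm_command:
  rows: [0, 0, 1.2, 0, 10, 0, 0, 0, 0, 30, 0, 0, 0, 0, 60, 0, 0, 0, 0, 60, 0, 0, 5, 0, 60]

```text
clock: 6.88
eef_pos: [344.2, 60.2, 34.3]
eef_rot: [-3.141, 0.0, 1.578]
wrist_force: [0.2, -0.4, 0.0]
finger_gap: 56.8
```

Request:
arm_command:
  rows: [0, 0, 25, 0, 70, 0, 0, 50, 0, 70, 0, 0, 60, 0, 70, 10, -10, 60, 0, 70, 44, -29, 5, 0, 70]

```text
clock: 7.5
eef_pos: [399.9, 21.3, 239.6]
eef_rot: [3.132, 0.0, 1.58]
wrist_force: [1.2, 0.7, -1.0]
finger_gap: 70.2
```

Request:
arm_command:
  rows: [50, -31, 0, 0, 70, 50, -31, 0, 0, 70, 50, -31, 0, 0, 70, 50, -31, 0, 0, 70, 0, 0, 0, 0, 70]

```text
clock: 8.12
eef_pos: [599.8, -104.6, 232.0]
eef_rot: [-3.138, -0.001, 1.576]
wrist_force: [-1.6, 1.1, 0.3]
finger_gap: 70.0
```

```bash
python3 - <<'E'
from m import *
st(); c=snap('wrist','w2.png'); X=cloud(c); M=masks(c['image']); Z=np.nan_to_num(X[...,2])
print('grip',rect(X,M['red']&(Z>155)),'yel',rect(X,M['yel']&(Z>105)))
c=snap('top','top2.png'); X=cloud(c); M=masks(c['image'])
b=np.zeros(M['blue'].shape,bool); b[315:380,200:345]=1
print('lid',rect(X,M['blue']&b))
E
```

```text
{'clock': 8.125, 'joints': [-0.233, 0.424, 1.317, -0.0, 1.404, -0.238], 'eef_pos': [599.804, -104.619, 232.022], 'eef_rot': [-3.138, -0.001, 1.576], 'wrist_force': [-1.598, 1.084, 0.259], 'finger_gap': 69.954}
grip (array([573.9, -95.5]), array([26.3, 76.5]), 72.7, np.float64(160.5), 897) yel (array([ 610. , -193.5]), array([14. , 24.9]), 0.4, np.float64(112.4), 306)
lid (array([344.1,  59. ]), array([ 63.8, 204.5]), 0.3, np.float64(13.1), 2356)
```

View pics/w2.png

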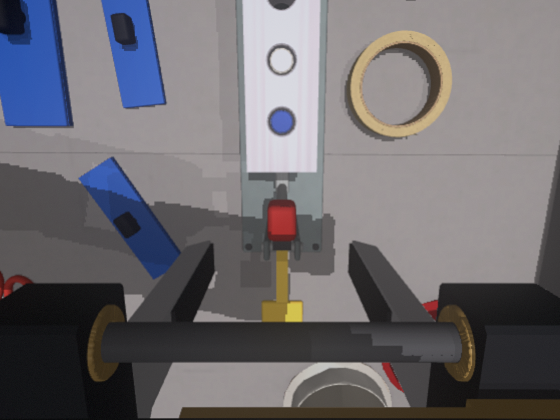

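Wrist view: lid off; wells show a blue cap (281,121), a white cap (281,59) and a third well at the top edge. Red grip is centred at (282,220). Small lids are untouched. Gripping the lifter.

Request:
arm_command:
  rows: [-0.5, 0.5, -30, 0, 60, 0, 0, -30, 0, 60, 0, 0, -19, 0, 60, 0, 0, -10, 0, 60, 0, 0, 0, 0, 60]

```text
clock: 8.85
eef_pos: [597.6, -101.9, 145.9]
eef_rot: [3.141, 0.0, 1.578]
wrist_force: [-0.6, -0.3, 0.4]
finger_gap: 60.3
```

Request:
arm_command:
  rows: [0, 0, 0, 0, 10, 0, 0, 0, 0, 10, 0, 0, 0, 0, 10, 0, 0, 0, 0, 10, 0, 0, 0, 0, 10]

```text
clock: 9.48
eef_pos: [599.8, -102.3, 146.0]
eef_rot: [3.136, 0.0, 1.578]
wrist_force: [16.5, 0.3, -2.9]
finger_gap: 20.1
```

Request:
arm_command:
  rows: [0, 0, 6, 0, 10, 0, 0, 8, 0, 10, 0, 0, 8, 0, 10, 0, 0, 8, 0, 10, 0, 0, 0, 0, 10]

```text
clock: 10.1
eef_pos: [599.8, -102.3, 176.2]
eef_rot: [3.136, 0.001, 1.578]
wrist_force: [15.7, -0.6, -4.3]
finger_gap: 19.7
```

Request:
arm_command:
  rows: [2, 0, 6, 0, 10, 0, 0, 6, 0, 10, 0, 0, 6, 0, 10, 0, 0, 4, 0, 10, 0, 0, 2.5, 0, 10]

```text
clock: 10.72
eef_pos: [599.9, -102.4, 200.1]
eef_rot: [3.141, 0.0, 1.578]
wrist_force: [1.2, -0.5, -5.5]
finger_gap: 19.8
```

Request:
arm_command:
  rows: [0, 0, 0, 0, 10, 0, 0, 0, 0, 10]

```text
clock: 10.98
eef_pos: [599.9, -102.3, 199.8]
eef_rot: [-3.142, -0.0, 1.578]
wrist_force: [1.2, 0.7, -3.8]
finger_gap: 19.8
```

Raised about 54 mm. Lowering onto the pawl.

Request:
arm_command:
  rows: [0, 0, -2, 0, 10, 0, 0, -2, 0, 10, 0, 0, -2, 0, 10, 0, 0, -1.5, 0, 10, 0, 0, 0, 0, 10]

```text
clock: 11.6
eef_pos: [599.9, -102.3, 192.2]
eef_rot: [-3.141, -0.0, 1.578]
wrist_force: [0.5, 0.0, -5.3]
finger_gap: 19.7
```

Request:
arm_command:
  rows: [0, 0, -0.7, 0, 10, 0, 0, 0, 0, 10, 0, 0, 0, 0, 10]

```text
clock: 11.98
eef_pos: [599.9, -102.3, 191.6]
eef_rot: [-3.141, -0.0, 1.578]
wrist_force: [-1.9, -0.5, -5.2]
finger_gap: 20.0
```

Request:
arm_command:
  rows: [0, 0, -0.8, 0, 10, 0, 0, 0, 0, 10, 0, 0, 0, 0, 10]

```text
clock: 12.35
eef_pos: [600.0, -102.4, 191.2]
eef_rot: [3.141, 0.0, 1.578]
wrist_force: [-4.0, 0.5, 1.0]
finger_gap: 19.9
```

Weight is now off the gripper: it rests on the pawl. Release and look.

Request:
arm_command:
  rows: [0, 0, 0, 0, 30, 0, 0, 0, 0, 60, 0, 0, 0, 0, 60, 0, 0, 0, 0, 60, 0, 0, 15, 0, 60]

```text
clock: 12.98
eef_pos: [599.6, -102.2, 205.5]
eef_rot: [-3.14, -0.0, 1.578]
wrist_force: [-0.3, -0.4, 0.0]
finger_gap: 60.1
```

Request:
arm_command:
  rows: [0, 0, 30, 0, 50, 0, 25, 20, 0, 50, 0, 40, 0, 0, 50, 0, 40, 0, 0, 50, 0, 0, 0, 0, 50]

```text
clock: 13.6
eef_pos: [600.0, 4.9, 257.1]
eef_rot: [3.14, -0.0, 1.581]
wrist_force: [-0.2, 0.2, 0.9]
finger_gap: 50.0
```

```bash
cat > v.py <<'E'
from m import *
st(); 
import sys
c=snap('wrist',sys.argv[1]); X=cloud(c); M=masks(c['image']); Z=np.nan_to_num(X[...,2])
print('grip',rect(X,M['red']&(Z>185)&(Z<220)) if (M['red']&(Z>185)).any() else '')
m=((Z>165)&(Z<185)&(abs(np.nan_to_num(X[...,0])-598)<25)).astype(np.uint8)
n,l,s,cc=cv2.connectedComponentsWithStats(m)
for i in range(1,n):
    if s[i,4]>60: print(cc[i].round(),rect(X,l==i),c['image'][l==i].mean(0).round())
c=snap('top','t'+sys.argv[1]); X=cloud(c); Z=np.nan_to_num(X[...,2]); b=np.zeros(Z.shape,bool); b[245:340,90:225]=1
print('tray',rect(X,b&(Z>26)&(Z<36)))
E
python3 v.py w3.png
```

```text
{'clock': 13.6, 'joints': [-0.053, 0.386, 1.312, 0.0, 1.442, -0.063], 'eef_pos': [600.013, 4.864, 257.105], 'eef_rot': [3.14, -0.0, 1.581], 'wrist_force': [-0.238, 0.169, 0.939], 'finger_gap': 49.953}
grip (array([ 599.5, -102.7]), array([23.2, 18.3]), 89.0, np.float64(206.3), 769)
[279. 105.] (array([597.9,  84.3]), array([15.4, 15.4]), 1.3, np.float64(171.5), 460) [217. 212. 213.]
[279. 219.] (array([598.7,   4.6]), array([15.3, 16. ]), 1.2, np.float64(171.3), 409) [187. 192. 197.]
[279. 269.] (array([598.7, -35.1]), array([15.2, 16.5]), 1.8, np.float64(169.3), 366) [93. 57. 49.]
tray (array([441. , 343.2]), array([171.4, 112.2]), 84.5, np.float64(32.2), 496)
```

View pics/w3.png

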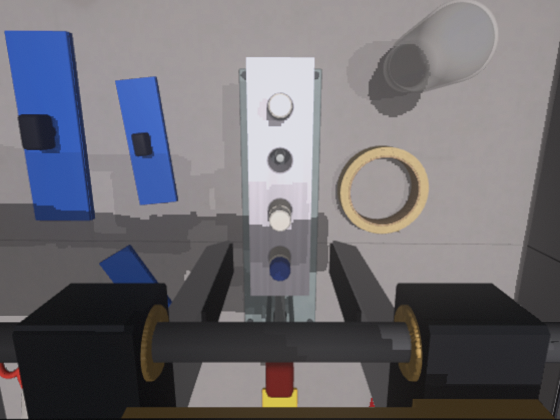

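Three vials are up: white (279,105), white (279,219), blue (279,269); the well at (280,160) is empty, pin visible. The lifter holds by itself, with the grip top at 206. Taking the middle white vial.

Request:
arm_command:
  rows: [-1, 0, -40, 0, 45, 0, 0, -40, 0, 45, 0, 0, -14, 0, 45, 0, 0, -8, 0, 45, 0, 0, 0, 0, 45]
  newtons: 12

```text
clock: 14.32
eef_pos: [599.3, 2.4, 154.6]
eef_rot: [3.141, 0.0, 1.577]
wrist_force: [0.3, -0.9, 0.4]
finger_gap: 45.0
```

Request:
arm_command:
  rows: [0, 0, 0, 0, 5, 0, 0, 0, 0, 5, 0, 0, 0, 0, 5, 0, 0, 0, 0, 5, 0, 0, 8, 0, 5]

```text
clock: 14.95
eef_pos: [598.7, 2.7, 161.7]
eef_rot: [-3.14, -0.0, 1.578]
wrist_force: [-0.3, 0.1, -0.1]
finger_gap: 16.8
```

Request:
arm_command:
  rows: [0, 0, 20, 0, 5, 0, 0, 30, 0, 5, 0, 0, 30, 0, 5, 0, 0, 0, 0, 5]

```text
clock: 15.45
eef_pos: [599.7, 2.7, 244.3]
eef_rot: [3.137, 0.0, 1.578]
wrist_force: [0.7, -0.2, -0.6]
finger_gap: 16.6
```

Request:
arm_command:
  rows: [-10, 26, 0, 0, 5, -19, 48, 0, 0, 5, -19, 48, 0, 0, 5, -19, 48, 0, 0, 5, -19, 48, 0, 0, 5]

```text
clock: 16.08
eef_pos: [511.8, 222.0, 240.7]
eef_rot: [-3.14, 0.0, 1.578]
wrist_force: [0.7, 0.6, 0.4]
finger_gap: 16.7
```

Request:
arm_command:
  rows: [-19, 48, 0, 0, 5, -19, 48, 0, 0, 5, -19, 48, 0, 0, 5, -10, 28, 0, 0, 5, 0, 0, 0, 0, 5]

```text
clock: 16.7
eef_pos: [444.9, 393.9, 240.4]
eef_rot: [-3.14, 0.001, 1.58]
wrist_force: [-0.9, -0.2, 0.1]
finger_gap: 16.5
```

```bash
python3 v.py w4.png
```

```text
{'clock': 16.7, 'joints': [0.663, 0.384, 1.353, 0.0, 1.406, 0.653], 'eef_pos': [444.851, 393.858, 240.42], 'eef_rot': [-3.14, 0.001, 1.58], 'wrist_force': [-0.913, -0.203, 0.149], 'finger_gap': 16.494}
grip 
tray (array([440.5, 343.2]), array([172.2, 112.1]), 84.1, np.float64(32.2), 497)
```

View pics/w4.png

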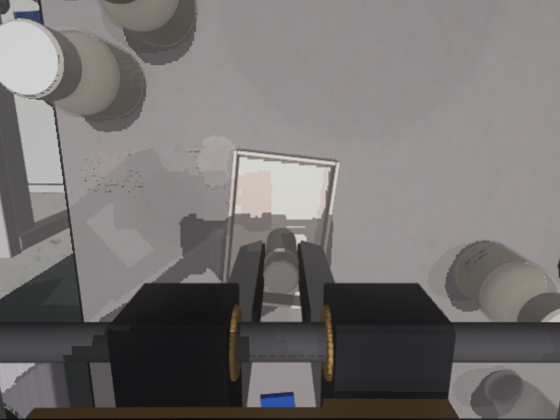

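The vial hangs upright at (281,250) over the tray; tray has not moved. Setting it down.

Request:
arm_command:
  rows: [1, -1, -40, 0, 5, 0, 0, -50, 0, 5, 0, 0, -50, 0, 5, 0, 0, -40, 0, 5, 0, 0, -10, 0, 5]

```text
clock: 17.42
eef_pos: [446.6, 389.8, 49.6]
eef_rot: [-3.138, 0.003, 1.576]
wrist_force: [0.1, -0.1, 0.5]
finger_gap: 16.6
```

Request:
arm_command:
  rows: [0, 0, -5, 0, 5, 0, 0, -2.5, 0, 5, 0, 0, -1.5, 0, 5, 0, 0, 0, 0, 5]

```text
clock: 17.92
eef_pos: [447.1, 391.8, 43.4]
eef_rot: [3.141, -0.001, 1.578]
wrist_force: [-0.3, 0.6, -0.2]
finger_gap: 16.8
```

Request:
arm_command:
  rows: [0, 0, -1.5, 0, 5, 0, 0, -1, 0, 5, 0, 0, 0, 0, 5]

```text
clock: 18.3
eef_pos: [446.9, 391.6, 40.3]
eef_rot: [-3.141, 0.0, 1.578]
wrist_force: [0.4, 0.0, -0.1]
finger_gap: 16.3
```

Request:
arm_command:
  rows: [0, 0, -0.8, 0, 5, 0, 0, 0, 0, 25, 0, 0, 0, 0, 40, 0, 0, 0, 0, 40, 0, 0, 5, 0, 40]

```text
clock: 18.92
eef_pos: [446.8, 391.5, 44.5]
eef_rot: [-3.141, 0.0, 1.578]
wrist_force: [0.2, -0.3, -1.2]
finger_gap: 40.0
```

Request:
arm_command:
  rows: [0, 0, 20, 0, 40, 0, 0, 50, 0, 40, 0, 0, 50, 0, 40, 0, 0, 50, 0, 40, 0, 0, 25, 0, 45]

```text
clock: 19.55
eef_pos: [447.2, 391.9, 244.3]
eef_rot: [3.138, -0.003, 1.578]
wrist_force: [-0.1, -0.3, 0.2]
finger_gap: 44.5
```

Request:
arm_command:
  rows: [19, -50, 0, 0, 45, 19, -53, 0, 0, 45, 19, -53, 0, 0, 45, 19, -53, 0, 0, 45, 19, -53, 0, 0, 45]

```text
clock: 20.18
eef_pos: [542.2, 127.9, 241.3]
eef_rot: [3.14, -0.0, 1.578]
wrist_force: [1.8, 0.2, 0.6]
finger_gap: 44.7
```

Request:
arm_command:
  rows: [19, -53, 0, 0, 45, 19, -53, 0, 0, 45, 19, -58, 0, 0, 45, 0, 0, 0, 0, 45, 0, 0, 0, 0, 45]

```text
clock: 20.8
eef_pos: [598.8, -33.9, 240.5]
eef_rot: [3.141, -0.0, 1.577]
wrist_force: [0.2, 1.2, -0.3]
finger_gap: 44.8
```

```bash
python3 v.py w5.png; python3 - <<'E'
from m import *
c=snap('top'); X=cloud(c); Z=np.nan_to_num(X[...,2]); b=np.zeros(Z.shape,bool); b[245:340,90:225]=1
print('vial in tray',rect(X,b&(Z>45)))
E
```

```text
{'clock': 20.8, 'joints': [-0.118, 0.395, 1.337, 0.0, 1.408, -0.124], 'eef_pos': [598.793, -33.94, 240.512], 'eef_rot': [3.141, -0.0, 1.577], 'wrist_force': [0.194, 1.165, -0.288], 'finger_gap': 44.796}
grip (array([ 599.6, -113.9]), array([14. ,  1.2]), 0.8, np.float64(206.0), 19)
[281.  37.] (array([597.8,  84.2]), array([15.5, 15.8]), 6.5, np.float64(171.6), 641) [212. 208. 209.]
[281. 226.] (array([598.7, -35.3]), array([15.5, 15.9]), 8.9, np.float64(169.4), 437) [149.  86.  71.]
tray (array([440.8, 342.9]), array([172.9, 111.9]), 84.3, np.float64(32.2), 509)
vial in tray (array([446.8, 392. ]), array([16.8, 15.4]), 52.4, np.float64(56.6), 57)
```

First vial stands at (447,392). Now the blue one.

Request:
arm_command:
  rows: [0, -1, -40, 0, 45, 0, 0, -30, 0, 45, 0, 0, -10, 0, 45, 0, 0, -6, 0, 45, 0, 0, 0, 0, 45]

```text
clock: 21.58
eef_pos: [599.2, -35.1, 154.3]
eef_rot: [3.141, 0.0, 1.578]
wrist_force: [0.3, -0.2, 0.3]
finger_gap: 44.8
```

Request:
arm_command:
  rows: [0, 0, 0, 0, 5, 0, 0, 0, 0, 5, 0, 0, 0, 0, 5, 0, 0, 0, 0, 5, 0, 0, 8, 0, 5]

```text
clock: 22.2
eef_pos: [598.7, -35.3, 161.4]
eef_rot: [-3.14, -0.0, 1.578]
wrist_force: [0.1, -0.4, 1.1]
finger_gap: 16.6
```

Request:
arm_command:
  rows: [0, 0, 20, 0, 5, 0, 0, 30, 0, 5, 0, 0, 30, 0, 5, 0, 0, 0, 0, 5]

```text
clock: 22.7
eef_pos: [599.7, -35.4, 244.2]
eef_rot: [3.137, 0.001, 1.578]
wrist_force: [-0.4, -0.4, -0.2]
finger_gap: 16.6
```

Request:
arm_command:
  rows: [-12, 30, 0, 0, 5, -20, 48, 0, 0, 5, -20, 48, 0, 0, 5, -20, 48, 0, 0, 5, -20, 48, 0, 0, 5]

```text
clock: 23.32
eef_pos: [505.8, 188.0, 240.6]
eef_rot: [-3.14, 0.0, 1.578]
wrist_force: [0.7, 0.0, -0.3]
finger_gap: 16.3
```

Request:
arm_command:
  rows: [-20, 48, 0, 0, 5, -20, 48, 0, 0, 5, -20, 48, 0, 0, 5, -6, 12, 0, 0, 5, 0, 0, 0, 0, 5]

```text
clock: 23.95
eef_pos: [440.7, 342.6, 240.9]
eef_rot: [-3.141, 0.001, 1.579]
wrist_force: [0.1, 0.1, 0.4]
finger_gap: 17.3
```

```bash
python3 v.py w6.png
```

```text
{'clock': 23.95, 'joints': [0.595, 0.301, 1.462, -0.0, 1.379, 0.587], 'eef_pos': [440.695, 342.62, 240.855], 'eef_rot': [-3.141, 0.001, 1.579], 'wrist_force': [0.12, 0.1, 0.416], 'finger_gap': 17.279}
grip 
tray (array([440.8, 343. ]), array([171.3, 111.8]), 84.2, np.float64(32.4), 402)
```

Request:
arm_command:
  rows: [0, 0, -40, 0, 5, 0, 0, -50, 0, 5, 0, 0, -50, 0, 5, 0, 0, -40, 0, 5, 0, 0, -10, 0, 5]

```text
clock: 24.68
eef_pos: [440.7, 340.9, 49.5]
eef_rot: [-3.139, 0.002, 1.576]
wrist_force: [-0.0, -0.4, 0.4]
finger_gap: 16.8
```

Request:
arm_command:
  rows: [0, 0, -5, 0, 5, 0, 0, -3, 0, 5, 0, 0, -1.5, 0, 5, 0, 0, 0, 0, 5]

```text
clock: 25.18
eef_pos: [441.2, 342.8, 42.6]
eef_rot: [3.141, -0.0, 1.578]
wrist_force: [-0.1, -0.2, -0.1]
finger_gap: 16.8
```

Request:
arm_command:
  rows: [0, 0, -0.8, 0, 5, 0, 0, 0, 0, 5]

```text
clock: 25.42
eef_pos: [441.0, 342.7, 41.3]
eef_rot: [3.142, -0.0, 1.578]
wrist_force: [-0.7, -0.2, 0.3]
finger_gap: 16.7
```

Request:
arm_command:
  rows: [0, 0, -1.6, 0, 5, 0, 0, 0, 0, 5, 0, 0, 0, 0, 40, 0, 0, 0, 0, 40, 0, 0, 4, 0, 40]

```text
clock: 26.05
eef_pos: [440.9, 342.6, 43.6]
eef_rot: [-3.141, 0.0, 1.578]
wrist_force: [0.1, -0.1, 0.9]
finger_gap: 39.2
```

Request:
arm_command:
  rows: [0, 0, 20, 0, 40, 0, 0, 50, 0, 40, 0, 0, 50, 0, 40, 0, 0, 50, 0, 40, 0, 0, 27, 0, 45]

```text
clock: 26.68
eef_pos: [441.2, 342.9, 243.9]
eef_rot: [3.139, -0.002, 1.578]
wrist_force: [-0.4, 0.3, -0.2]
finger_gap: 44.4
```

Request:
arm_command:
  rows: [30, -50, 0, 0, 45, 32, -52, 0, 0, 45, 32, -52, 0, 0, 45, 32, -52, 0, 0, 45, 31.5, -52.5, 0, 0, 45]

```text
clock: 27.3
eef_pos: [599.2, 82.3, 241.1]
eef_rot: [3.141, -0.0, 1.578]
wrist_force: [0.3, 1.8, -0.5]
finger_gap: 44.8
```

Request:
arm_command:
  rows: [0, 0, 0, 0, 45, 0, 0, 0, 0, 45]

```text
clock: 27.55
eef_pos: [598.2, 84.5, 240.7]
eef_rot: [-3.141, -0.0, 1.577]
wrist_force: [-0.6, -0.1, 0.6]
finger_gap: 45.1
```

```bash
cat >> v.py <<'E'
k=(b&(Z>45)).astype(np.uint8); n,l,s,cc=cv2.connectedComponentsWithStats(k)
for i in range(1,n):
    if s[i,4]>15: print('in tray',rect(X,l==i))
E
python3 v.py w7.png
```

```text
{'clock': 27.55, 'joints': [0.08, 0.406, 1.322, 0.0, 1.414, 0.073], 'eef_pos': [598.193, 84.497, 240.741], 'eef_rot': [-3.141, -0.0, 1.577], 'wrist_force': [-0.582, -0.066, 0.587], 'finger_gap': 45.067}
grip (array([0., 0.]), array([0., 0.]), 0.0, np.float64(nan), 0)
[281. 225.] (array([597.8,  85. ]), array([15.1, 15.8]), 1.8, np.float64(171.4), 465) [179. 184. 189.]
tray (array([439.8, 342.9]), array([173. , 111.6]), 83.4, np.float64(32.1), 518)
in tray (array([487.6, 131.2]), array([23.6,  7.9]), 1.5, np.float64(544.6), 107)
in tray (array([438.3, 129.9]), array([63.6, 10.7]), 2.4, np.float64(563.1), 313)
in tray (array([446.2, 391.5]), array([15.1, 16.1]), 71.9, np.float64(56.4), 55)
in tray (array([440.7, 341.2]), array([15.3, 15.7]), 3.6, np.float64(54.6), 54)
  return _methods._mean(a, axis=axis, dtype=dtype,
  ret = ret.dtype.type(ret / rcount)
```

Both stand in the tray. Third vial, going to the slot at (436,293).

Request:
arm_command:
  rows: [0, 0, -40, 0, 45, 0, 0, -30, 0, 45, 0, 0, -10, 0, 45, 0, 0, -6, 0, 45, 0, 0, 0, 0, 45]

```text
clock: 28.28
eef_pos: [598.7, 84.5, 155.4]
eef_rot: [3.141, -0.0, 1.578]
wrist_force: [0.6, 0.0, 0.5]
finger_gap: 45.2
```

Request:
arm_command:
  rows: [0, 0, 0, 0, 5, 0, 0, 0, 0, 5, 0, 0, 0, 0, 5, 0, 0, 0, 0, 5, 0, 0, 8, 0, 5]

```text
clock: 28.9
eef_pos: [598.2, 84.1, 162.5]
eef_rot: [-3.14, 0.0, 1.578]
wrist_force: [-0.4, 0.6, -1.2]
finger_gap: 16.9
```

Request:
arm_command:
  rows: [0, 0, 20, 0, 5, 0, 0, 30, 0, 5, 0, 0, 30, 0, 5, 0, 0, 0, 0, 5]

```text
clock: 29.4
eef_pos: [599.2, 84.2, 245.2]
eef_rot: [3.137, -0.0, 1.578]
wrist_force: [1.4, -0.1, 0.5]
finger_gap: 16.5
```

Request:
arm_command:
  rows: [-30, 38, 0, 0, 5, -35, 45, 0, 0, 5, -35, 45, 0, 0, 5, -35, 45, 0, 0, 5, -28, 36, 0, 0, 5]

```text
clock: 30.02
eef_pos: [433.7, 294.4, 241.7]
eef_rot: [-3.14, 0.001, 1.578]
wrist_force: [1.0, -0.4, 0.3]
finger_gap: 16.5
```

Request:
arm_command:
  rows: [0, 0, 0, 0, 5, 0, 0, 0, 0, 5]

```text
clock: 30.28
eef_pos: [435.5, 292.8, 242.0]
eef_rot: [-3.141, 0.001, 1.578]
wrist_force: [0.5, 0.3, 0.0]
finger_gap: 16.7
```

```bash
python3 v.py w8.png 2>/dev/null
```

```text
{'clock': 30.275, 'joints': [0.522, 0.225, 1.556, -0.0, 1.362, 0.515], 'eef_pos': [435.544, 292.782, 241.952], 'eef_rot': [-3.141, 0.001, 1.578], 'wrist_force': [0.514, 0.328, 0.038], 'finger_gap': 16.702}
grip 
tray (array([439.6, 336.4]), array([159.6, 110.6]), 83.4, np.float64(32.3), 280)
in tray (array([449.5, 279.8]), array([146.3, 108.7]), 17.8, np.float64(522.6), 5638)
```

Request:
arm_command:
  rows: [0, 0, -40, 0, 5, 0, 0, -50, 0, 5, 0, 0, -50, 0, 5, 0, 0, -40, 0, 5, 0, 0, -10, 0, 5]

```text
clock: 31.0
eef_pos: [435.0, 291.8, 50.5]
eef_rot: [-3.138, 0.002, 1.576]
wrist_force: [0.7, -0.0, 0.2]
finger_gap: 16.6
```

Request:
arm_command:
  rows: [0, 0, -6, 0, 5, 0, 0, -3, 0, 5, 0, 0, -1.5, 0, 5, 0, 0, 0, 0, 5, 0, 0, 0, 0, 5]

```text
clock: 31.62
eef_pos: [435.6, 293.3, 42.5]
eef_rot: [3.141, -0.0, 1.578]
wrist_force: [-0.5, 0.0, 0.1]
finger_gap: 16.3
```

Request:
arm_command:
  rows: [0, 0, -2.2, 0, 5, 0, 0, 0, 0, 5, 0, 0, 0, 0, 40, 0, 0, 0, 0, 40, 0, 0, 4, 0, 40]

```text
clock: 32.25
eef_pos: [435.4, 293.1, 43.9]
eef_rot: [-3.141, 0.0, 1.578]
wrist_force: [-0.1, 0.5, 0.2]
finger_gap: 39.2
```

Request:
arm_command:
  rows: [0, 0, 20, 0, 40, 0, 0, 50, 0, 40, 0, 0, 50, 0, 40, 0, 0, 50, 0, 20, 0, 0, 27, 0, 0]

```text
clock: 32.88
eef_pos: [435.8, 293.3, 244.1]
eef_rot: [3.139, -0.002, 1.578]
wrist_force: [0.0, 0.4, -0.9]
finger_gap: 23.5
```

Request:
arm_command:
  rows: [16.4, -49, 0, 0, 0, 16.4, -49, 0, 0, 0, 16.4, -49, 0, 0, 0, 16.4, -49, 0, 0, 0, 16.4, -49, 0, 0, 0]

```text
clock: 33.5
eef_pos: [517.7, 46.5, 241.4]
eef_rot: [3.141, -0.0, 1.578]
wrist_force: [-0.1, 0.6, -0.4]
finger_gap: 0.6
```

```bash
python3 v.py w9.png 2>/dev/null; python3 - <<'E'
from m import *
for n in('top','scene'):
    c=snap(n); X=np.nan_to_num(cloud(c)); 
    m=(X[...,0]>500)&(X[...,0]<720)&(X[...,1]>-300)&(X[...,1]<-130)&(X[...,2]>170)
    if m.any(): p=X[m]; print(n,m.sum(),p[:,1].max(),p[np.argsort(-p[:,1])[:400:40]].round())
    if n=='top':
        M=masks(c['image']); print('yel',rect(X,M['yel']&(X[...,2]>105)&(X[...,1]<-180)),'grip',rect(X,M['red']&(X[...,2]>150)&(abs(X[...,1]+103)<25)))
E
```

```text
{'clock': 33.5, 'joints': [0.019, 0.213, 1.571, 0.0, 1.357, 0.012], 'eef_pos': [517.726, 46.493, 241.401], 'eef_rot': [3.141, -0.0, 1.578], 'wrist_force': [-0.141, 0.628, -0.393], 'finger_gap': 0.637}
grip (array([0., 0.]), array([0., 0.]), 0.0, np.float64(nan), 0)
tray (array([439.9, 342.9]), array([173.1, 111.4]), 83.4, np.float64(32.2), 519)
in tray (array([446., 392.]), array([15.5, 15.8]), 18.0, np.float64(56.2), 57)
in tray (array([440.5, 341.4]), array([15.7, 15.3]), 88.9, np.float64(53.9), 52)
in tray (array([435.3, 290.8]), array([15. , 13.1]), 89.9, np.float64(56.9), 50)
yel (array([ 599.9, -200.3]), array([39.6, 35.6]), 89.0, np.float64(113.0), 276) grip (array([ 598.9, -103.1]), array([18.4, 26.2]), 8.3, np.float64(207.0), 129)
```

All three stand in the tray and the area above the paddle is clear. Going to the paddle with closed fingers.

Request:
arm_command:
  rows: [16.4, -48.5, 0, 0, 0, 16.4, -48.5, 0, 0, 0, 16.4, -48.5, 0, 0, 0, 16.4, -48.5, 0, 0, 0, 16.4, -48.5, 0, 0, 0]

```text
clock: 34.33
eef_pos: [600.2, -194.2, 241.2]
eef_rot: [3.141, -0.0, 1.58]
wrist_force: [-0.0, 0.1, -1.2]
finger_gap: 0.5
```

Request:
arm_command:
  rows: [0, 0, -40, 0, 0, 0, 0, -40, 0, 0, 0, 0, -25, 0, 0, 0, 0, -8, 0, 0, 0, 0, 0, 0, 0]

```text
clock: 34.95
eef_pos: [599.8, -193.5, 128.5]
eef_rot: [3.141, 0.0, 1.579]
wrist_force: [0.4, -0.6, 1.2]
finger_gap: 0.7
```

Request:
arm_command:
  rows: [0, -4, -5, 0, 0, 0, 0, -6, 0, 0, 0, 0, -5, 0, 0, 0, 0, -4, 0, 0, 0, 0, -3, 0, 0]

```text
clock: 35.58
eef_pos: [599.4, -198.2, 104.5]
eef_rot: [-3.141, -0.0, 1.578]
wrist_force: [0.3, 1.0, 1.1]
finger_gap: 0.4
```

Request:
arm_command:
  rows: [0, 0, 0, 0, 0, 0, 0, 0, 0, 0, 0, 0, 0, 0, 0, 0, 0, 0, 0, 0, 0, 0, 0, 0, 0]

```text
clock: 36.2
eef_pos: [599.5, -198.3, 105.0]
eef_rot: [3.142, 0.0, 1.578]
wrist_force: [-0.6, 0.6, 0.0]
finger_gap: 0.5
```

```bash
python3 - <<'E'
from m import *
st(); c=snap('scene','s2.png'); X=np.nan_to_num(cloud(c)); M=masks(c['image'])
print('grip',rect(X,M['red']&(X[...,2]>90)&(abs(X[...,1]+103)<25)&(abs(X[...,0]-598)<40)))
E
```

```text
{'clock': 36.2, 'joints': [-0.377, 0.583, 1.385, -0.0, 1.174, -0.384], 'eef_pos': [599.484, -198.329, 105.007], 'eef_rot': [3.142, 0.0, 1.578], 'wrist_force': [-0.625, 0.617, 0.016], 'finger_gap': 0.532}
grip (array([ 597.4, -102.1]), array([28. , 19.2]), 77.6, np.float64(158.4), 158)
```

Request:
arm_command:
  rows: [0, 0, 0, 0, 0, 0, 0, 10, 0, 0, 0, 0, 40, 0, 0, 0, 0, 50, 0, 20, 0, 0, 40, 0, 60]

```text
clock: 36.88
eef_pos: [599.5, -198.4, 247.9]
eef_rot: [3.14, 0.001, 1.578]
wrist_force: [0.7, 0.9, 0.1]
finger_gap: 17.1
```

Request:
arm_command:
  rows: [-40, 40, 0, 0, 60, -43, 43, 0, 0, 60, -43, 43, 0, 0, 60, -43, 43, 0, 0, 60, -43, 43, 0, 0, 60]

```text
clock: 37.5
eef_pos: [385.9, 14.7, 245.6]
eef_rot: [3.14, -0.0, 1.577]
wrist_force: [0.1, 1.5, 1.0]
finger_gap: 59.8
```

Request:
arm_command:
  rows: [-43, 46, -40, 0, 60, 0, 0, 0, 0, 60, 0, 0, 0, 0, 60]

```text
clock: 37.88
eef_pos: [352.1, 52.1, 212.5]
eef_rot: [3.14, 0.0, 1.578]
wrist_force: [0.2, -0.2, -0.3]
finger_gap: 60.2
```

```bash
cat > f.py <<'E'
from m import *
st(); c=snap('top','t_%d.png'%(manip.read_state()['clock']*10)); X=np.nan_to_num(cloud(c)); M=masks(c['image']); Z=X[...,2]
near=lambda x,y,r:np.hypot(X[...,0]-x,X[...,1]-y)<r
def go(n,m): print(n,rect(X,m) if m.sum()>5 else None)
go('grip',M['red']&(Z>140)&near(598,-103,30)); go('yel',M['yel']&(Z>90)&near(600,-202,40))
go('lid low',M['blue']&(Z<30)&near(345,60,115)&(X[...,0]<395)); go('lid on',M['blue']&(Z>100)&(Z<170)&near(598,24,120))
go('tray',(Z>26)&(Z<36)&near(440,343,125))
go('bottle',(Z>100)&(Z<150)&near(684,289,60)); go('jar',(Z>100)&(Z<150)&near(732,133,60)); go('tape',(Z>18)&(Z<35)&near(714,-3,70))
k=((Z>45)&(Z<80)&near(440,343,100)).astype(np.uint8); n,l,s,cc=cv2.connectedComponentsWithStats(k)
for i in range(1,n): 
    if s[i,4]>15: go('vial',l==i)
E
python3 f.py; python3 - <<'E'
from m import *
c=snap('wrist','w10.png'); X=np.nan_to_num(cloud(c)); M=masks(c['image'])
print('lid',rect(X,M['blue']&(X[...,0]<390)&(X[...,2]<30)),'knob',rect(X,(X[...,2]>43)&(X[...,2]<52)))
E
```

```text
{'clock': 37.875, 'joints': [0.044, -0.149, 2.013, -0.0, 1.275, 0.037], 'eef_pos': [352.137, 52.117, 212.494], 'eef_rot': [3.14, 0.0, 1.578], 'wrist_force': [0.16, -0.17, -0.314], 'finger_gap': 60.188}
grip (array([ 598.4, -103.7]), array([23.2, 17.1]), 89.5, np.float64(161.0), 109)
yel (array([ 599.9, -191.4]), array([58.3, 35.5]), 89.8, np.float64(112.6), 313)
lid low (array([344.3,  59.2]), array([ 63.4, 204.5]), 0.5, np.float64(13.1), 1342)
lid on None
tray (array([440.7, 343.3]), array([172.9, 111.4]), 84.1, np.float64(32.3), 527)
bottle (array([685. , 289.1]), array([50.2, 49.9]), 44.2, np.float64(135.5), 554)
jar (array([732.6, 132.9]), array([57.7, 58.5]), 47.4, np.float64(132.2), 666)
tape (array([714. ,  -2.7]), array([95. , 97.4]), 89.5, np.float64(24.8), 572)
vial (array([446.5, 391.7]), array([15.6, 15.1]), 58.0, np.float64(56.4), 57)
vial (array([441.3, 341.9]), array([15.9, 15.5]), 51.5, np.float64(54.0), 54)
vial (array([435.3, 291.4]), array([14.6, 13.2]), 89.9, np.float64(56.9), 50)
lid (array([226. ,  70.3]), array([250.1, 401.9]), 75.4, np.float64(11.8), 11182) knob (array([338.4,  38.6]), array([524. , 157.7]), 0.3, np.float64(45.6), 1345)
```

View pics/w10.png

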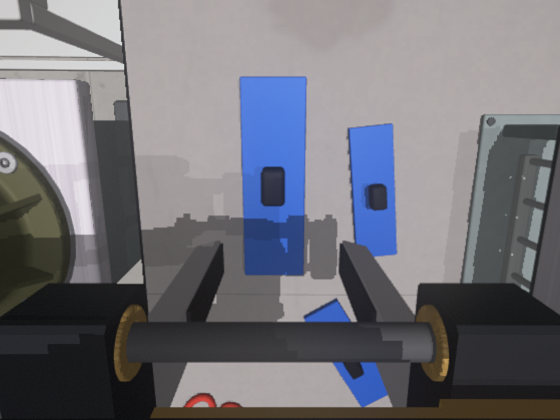

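Lifter is down (grip top 161, as at the start). Lid is still at (344,59), its knob at (273,186) a little left of the fingers' middle. Regrasping.

Request:
arm_command:
  rows: [-7.5, 8, -30, 0, 60, 0, 0, -50, 0, 60, 0, 0, -50, 0, 60, 0, 0, -40, 0, 60, 0, 0, -8, 0, 60]
  newtons: 30

```text
clock: 38.6
eef_pos: [343.5, 59.6, 32.1]
eef_rot: [-3.138, 0.0, 1.576]
wrist_force: [0.9, 0.2, 0.4]
finger_gap: 60.4
```

Request:
arm_command:
  rows: [0, 0, -3.3, 0, 60, 0, 0, 0, 0, 60, 0, 0, 0, 0, 60]

```text
clock: 38.98
eef_pos: [344.7, 60.2, 31.1]
eef_rot: [3.14, -0.0, 1.578]
wrist_force: [-0.9, -1.3, -0.3]
finger_gap: 59.9
```

Request:
arm_command:
  rows: [0, 0, 0, 0, 10, 0, 0, 0, 0, 10, 0, 0, 0, 0, 10, 0, 0, 0, 0, 10, 0, 0, 0, 0, 10]

```text
clock: 39.6
eef_pos: [344.0, 60.2, 30.2]
eef_rot: [3.141, -0.0, 1.578]
wrist_force: [0.9, -0.2, 0.8]
finger_gap: 21.7
```

Request:
arm_command:
  rows: [0, 0, 10, 0, 10, 0, 0, 40, 0, 10, 0, 0, 60, 0, 10, 0, 0, 60, 0, 10, 0, 0, 49, 0, 10]

```text
clock: 40.22
eef_pos: [343.4, 60.2, 252.1]
eef_rot: [3.14, -0.0, 1.578]
wrist_force: [0.4, -0.6, -1.8]
finger_gap: 21.9
```

Request:
arm_command:
  rows: [20, -3, 0, 0, 10, 45, -6, 0, 0, 10, 45, -6, 0, 0, 10, 45, -6, 0, 0, 10, 45, -6, 0, 0, 10]

```text
clock: 40.85
eef_pos: [545.0, 33.0, 249.5]
eef_rot: [-3.141, -0.0, 1.578]
wrist_force: [-0.2, 0.7, -1.3]
finger_gap: 21.8
```

Request:
arm_command:
  rows: [38, -6, 0, 0, 10, 15.5, -3, -20, 0, 10, 0, 0, -20, 0, 10, 0, 0, -10, 0, 10, 0, 0, 0, 0, 10]

```text
clock: 41.48
eef_pos: [597.1, 24.3, 199.2]
eef_rot: [-3.141, -0.0, 1.578]
wrist_force: [0.0, -0.3, -1.9]
finger_gap: 21.4
```

Request:
arm_command:
  rows: [0, 0, 0, 0, 10, 0, 0, 0, 0, 10]

```text
clock: 41.72
eef_pos: [597.6, 24.2, 200.0]
eef_rot: [3.14, 0.0, 1.578]
wrist_force: [-0.3, -0.8, -2.0]
finger_gap: 21.7
```

```bash
python3 - <<'E'
from m import *
st(); c=snap('wrist','w11.png'); X=np.nan_to_num(cloud(c)); M=masks(c['image']); Z=X[...,2]
print('lid',rect(X,M['blue']&(Z>165)&(X[...,0]>540)))
E
```

```text
{'clock': 41.725, 'joints': [-0.021, 0.419, 1.398, 0.0, 1.323, -0.028], 'eef_pos': [597.588, 24.239, 200.018], 'eef_rot': [3.14, 0.0, 1.578], 'wrist_force': [-0.265, -0.826, -2.014], 'finger_gap': 21.675}
lid (array([597. ,  25.6]), array([ 63.2, 200.3]), 0.3, np.float64(181.7), 27563)
```

View pics/w11.png

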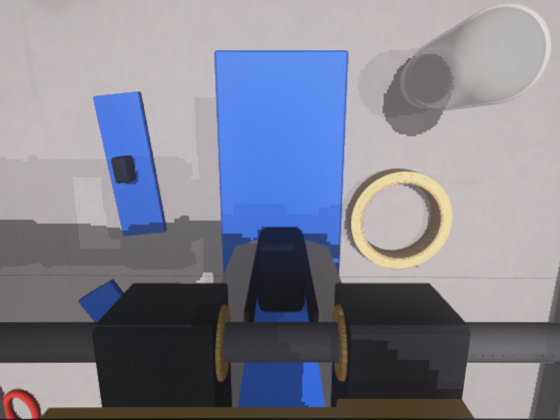

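Held lid lies square over the block, hiding it (image 216–347 wide, far edge row 51). It sits about 1.2 mm low in x; correcting and lowering.

Request:
arm_command:
  rows: [1.2, 0, -15, 0, 10, 0, 0, -12, 0, 10, 0, 0, -5, 0, 10, 0, 0, -4, 0, 10, 0, 0, 0, 0, 10]

```text
clock: 42.4
eef_pos: [598.6, 24.2, 163.0]
eef_rot: [-3.141, -0.0, 1.578]
wrist_force: [-0.1, -0.2, -1.8]
finger_gap: 21.4
```

Request:
arm_command:
  rows: [0, 0, -1.5, 0, 10, 0, 0, -1, 0, 10, 0, 0, 0, 0, 10, 0, 0, 0, 0, 10]

```text
clock: 42.9
eef_pos: [598.7, 24.2, 161.2]
eef_rot: [3.141, 0.0, 1.578]
wrist_force: [-2.5, 0.2, 5.9]
finger_gap: 21.7
```

Contact at 161.2 (lid seated). Release and retreat.

Request:
arm_command:
  rows: [0, 0, 0, 0, 30, 0, 0, 0, 0, 60, 0, 0, 0, 0, 60, 0, 0, 0, 0, 60, 0, 0, 10, 0, 60]

```text
clock: 43.52
eef_pos: [598.3, 24.2, 170.4]
eef_rot: [-3.14, -0.0, 1.578]
wrist_force: [0.0, -0.9, 1.2]
finger_gap: 59.7
```

Request:
arm_command:
  rows: [0, 0, 35, 0, 60, 0, 0, 45, 0, 60, -45, 20, 0, 0, 60, -45, 20, 0, 0, 60, -45, 20, 0, 0, 60]

```text
clock: 44.15
eef_pos: [462.2, 84.7, 251.3]
eef_rot: [3.141, -0.0, 1.577]
wrist_force: [0.5, 1.4, 0.8]
finger_gap: 59.8
```

Request:
arm_command:
  rows: [-45, 20, 0, 0, 60, -45, 20, 0, 0, 60, 0, 0, 0, 0, 60, 0, 0, 0, 0, 60]

```text
clock: 44.65
eef_pos: [374.2, 124.2, 251.3]
eef_rot: [3.14, -0.0, 1.578]
wrist_force: [0.6, 0.3, 0.8]
finger_gap: 60.1
```

```bash
python3 f.py; python3 - <<'E'
from h import *
c=snap('scene','s3.png')
E
```

```text
{'clock': 44.65, 'joints': [0.227, -0.088, 1.867, -0.0, 1.361, 0.22], 'eef_pos': [374.183, 124.157, 251.339], 'eef_rot': [3.14, -0.0, 1.578], 'wrist_force': [0.6, 0.331, 0.79], 'finger_gap': 60.065}
grip (array([ 598.4, -103.4]), array([16.9, 23.1]), 0.5, np.float64(161.1), 110)
yel (array([ 600.1, -191.2]), array([58.3, 35.6]), 89.9, np.float64(112.7), 312)
lid low None
lid on (array([597.9,  23.2]), array([ 64.3, 203. ]), 0.4, np.float64(143.7), 2833)
tray (array([440.5, 343. ]), array([172.7, 111.9]), 84.0, np.float64(32.3), 511)
bottle (array([684.3, 289. ]), array([50.2, 50.8]), 37.4, np.float64(135.4), 552)
jar (array([733.1, 133.4]), array([58.1, 58.9]), 16.7, np.float64(132.2), 668)
tape (array([713.9,  -2.8]), array([95.2, 97.9]), 89.8, np.float64(24.9), 575)
vial (array([446.3, 391.2]), array([15.6, 15.1]), 18.4, np.float64(56.0), 57)
vial (array([440.9, 341.6]), array([15.1, 16.2]), 50.1, np.float64(54.3), 54)
vial (array([435.3, 291.1]), array([13.3, 14.6]), 0.7, np.float64(56.9), 51)
```

View pics/s3.png

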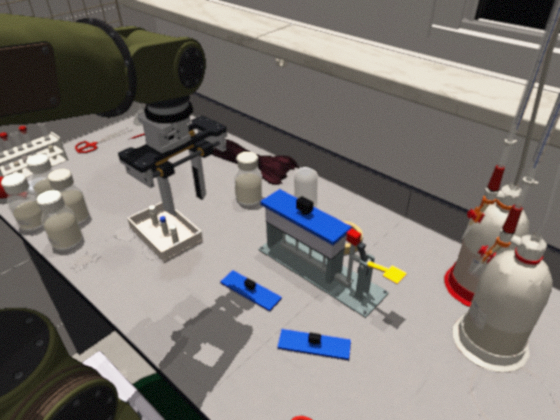

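The lid is square on the block (305,215), the grip is down (352,236), and three vials stand in the tray (165,225). Handing in.

```bash
python3 -c "
from cell import manip
manip.sign_off()"
```

```text
the job is handed in; nothing more can be done
```

The job is done and handed in at about 45 s of the 195 s allowed. I set the lid flat on the worktop and raised the lifter onto its pawl. All three vials present (two white caps, one blue; one well was empty) went standing into the tray. Then I dropped the lifter with the yellow paddle and put the lid back.

The last checks, just before hand-in and with the arm clear, agreed:
- **Lid:** at (597.9, 23.2) mm, yaw 0.4°, top at 143.7 mm. At the start it was at (598.4, 22.8) mm, yaw 0.4°, top at 143.6 mm.
- **Lifter:** grip top at 161.1 mm, against 161.3 mm at the start.
- **Vials:** three upright in the tray.
- **Bystanders:** bottle, jar and tape within about 1 mm of their starting places.
- **Tray:** no knock seen.

The highest wrist force I saw was about 39 N, when I set the lid on the worktop; the limit is 120 N. No check failed.

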